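# Set the hub stand's sprung carriage on its middle stop

### The job

The wheel-hub stand on the bench is at its widest setting; set it to its middle width. With the fingertips push the upright of the sprung carriage towards the fixed upright until the first stop pin has popped up behind the carriage, but not as far as the second pin, then let go so that the carriage springs back and stays resting against the first pin. Push only, never grip the carriage, and leave the hub, the grease tub and the wrench where they are.

Things in the scene. Friction and masses are not known exactly. Their poses are not given: they have to be found in the camera images.
- stand: Wheel-hub stand, bolted down: dark steel base 250 x 120 x 12 mm, origin at the centre of its underside. Its x axis is the sliding direction, from the sprung carriage (-x end) to the fixed upright (+x end, inner face at x = 89 mm, top 105 mm high); z up. Two lugs 34 mm high at the -x end: x = -125 to -113, y = +-28 to +-48 mm. Where and which way it points varies.
- push_face (a point): Centre of the carriage upright's outer face, the one to push along this frame's +x (the stand's axes). Starts at x = -100 mm, y = 0 of the stand. Upright: grey plate 90 mm wide (y), 14 mm thick (its inner side, a slotted steel dropout, is not to be touched), 36 to 105 mm above the bench; this point 75 mm above it. Flush below it a foot 104 mm wide, 16 to 36 mm up, runs 95 mm forward.
- carriage (a joint): Travel of the carriage in m: 0 widest (start), about 0.040 resting against the first (middle) pin, about 0.075 resting against the second (narrow) pin, 0.085 end of stroke. A spring drives it back towards 0 with 5 N at 0 to 9 N at the end; let go, it returns in under a second to 0 or to the last pin it has passed.
- mid_pin (a joint): Rise in m of the first stop pin, steel, 10 mm across, on the stand's centre line at x = -65 mm. 0: held down under the carriage's foot, top 16 mm above the bench; 0.012: popped up, top 28 mm above the bench. It springs up once the carriage has travelled past 0.040 and then bars its way back. Pressed down by a fingertip (about 3 N) it frees a carriage resting on it.
- narrow_pin (a joint): The same for the second pin, at x = -30 mm of the stand; it springs up once the carriage has travelled past 0.075, which is too far for this job.
- hub: Bystander: loose bare bicycle hub of aluminium standing on its end, 56 mm across, 112 mm high, origin at the centre of its underside, near the stand.
- grease_tub: Bystander: loose white grease tub with black lid, 64 mm across, 62 mm high, origin at the centre of its underside, near the stand.
- cone_wrench: Bystander: loose flat steel wrench about 160 mm long lying on the bench beside the stand, origin near its middle, underside.

How it is judged (in metres and radians):
On the way:
1. the carriage has been pushed past the first pin, which has popped up behind it (value of joint mid_pin above 0.008 m), for 0.05 s.
At the end, for the whole second after the job is handed in: The carriage rests, let go and still, against the raised first pin (travel between 37 and 42.5 mm), the first pin is up by more than 8 mm and the second is still down (value of joint carriage between 0.037 and 0.0425 m and velocity of joint carriage between -0.005 and 0.005 m/s and value of joint mid_pin above 0.008 m and value of joint narrow_pin below 0.004 m); the robot touches nothing.
It fails at once if the carriage's upright is gripped (fingers press on the dropout plate on its inner side) (contact force between the fingers and carriage_c2 above 1 N).
It fails at once if the hub is moved, tipped or lifted (distance of hub from where it was at the start of the episode above 0.02 m or angle between hub's own z axis and vertical above 0.3 rad).
It fails at once if the grease tub is moved, tipped or lifted (distance of grease_tub from where it was at the start of the episode above 0.02 m or angle between grease_tub's own z axis and vertical above 0.3 rad).
It fails at once if the wrench is moved or lifted (distance of cone_wrench from where it was at the start of the episode above 0.02 m).
It also fails if it takes over 38 s, if anything falls off the work surface, if the arm or the gripper's body presses on something with over 40 N, if the wrist force passes 120 N, or if a joint passes its speed limit or range.

### The arm

A 6-joint arm with a two-finger parallel gripper is mounted at the origin on the work surface. World frame = base frame: x ahead of the robot, y to its left, z up, the work surface at z = 0. Lengths are in mm, angles in rad, forces in N, time in s.
With the tool pointing down it reaches from about 300 to 875 mm from the base axis. Payload 6.4 kg.
Tool frame: the origin (TCP) lies midway between the tips of the shut fingers; the grasp point (between the pads) lies r.pinch_z behind it (r.pinch_z is the distance from the TCP to the grasp point, in mm); z points along the fingers, y is the line along which they close (so a half turn about z gives the same grasp; the last joint's range is limited). The gripper opens to 85 mm and grips with 20 to 120 N. Pads are 22 mm wide; open, the fingers measure 114 mm over their backs; the gripper's body (76 mm by 85 mm) begins 54 mm behind the grasp point. The pads swing forward as they close: fully open they stand 13 mm farther back than shut.
Start: joints at [0.949, 0.181, 1.607, -0, 1.354, -0.206], TCP at [232.245, 526.026, 231.288] pointing down, gripper open.
Joint ranges: [-2.99, 2.99], [-0.89, 2.07], [0.3, 2.58], [-1.14, 4.28], [0, 2.63], [-3.12, 3.12]. Speed limits (rad/s): [2.57, 2.57, 3.01, 3.14, 3.14, 3.14].

### API

Orientations are given as a unit quaternion [w, x, y, z].
In Python, from rig import r, imaging, close_job gives the robot as it stands.
- The arm moves only by the shell command python3 -m handwheel 'ROWS' [OPENING]. ROWS is JSON, a list of rows, each a list of 6 numbers: the shift along the tool's x, y, z in m, then the turn, a rotation vector about the tool's x, y, z in rad. In form: [[tx, ty, tz, ax, ay, az], ...]. A call has 1 to 12 rows; each row is the pose to reach, as a shift and turn from the pose commanded when the call began, along the tool's axes at that moment; what a row does not reach only later rows make up. A row lasts 1/8 s, in which the tool goes at most 62.5 mm and 10.7 degrees, less where a joint would pass 70% of its speed; a pose out of reach is approached as far as the arm can. A call with a gripper value outside its range is refused whole. OPENING is the finger opening in m, from 0 to 0.0854, set as the call begins (- or left out, the last holds). The fingers move at their own pace and stop on an object; the grip force is fixed at half the most. Time passes only in rows, so rows that repeat a pose let the fingers close. It gives the time, the measured TCP pose, the force, the opening and the grip force at its end, in the units of the state.
- r.state(): the state, without advancing time (a new reading comes with each control period).
- imaging.capture(name): name is "side" or "top" or "wrist"; returns a dict with "frame" (480x640x3 uint8, red, green, blue), "intrinsics" (3x3 intrinsics, pixels), "rvec" (rotation vector, rad) and "tvec" (3), from world to camera coordinates, as OpenCV has them. Camera axes: x right, y down, z forward; pixel columns grow to the right and rows downward; lengths in mm; the calibration is good to about 2 mm. A picture is of the moment at which its call begins. There is no depth.
- close_job(): hands the job in; it is judged then, once.
Trained networks look in the newest picture that a camera, given by its name, has taken for a name from the list of things; names that differ only in an ending like _2 or _b are one class to them, and where a whole thing is asked for, a point or a joint stands for the part that bears it (a point fixed in the world has none). Each returns a list of dicts, best first, with "p" (0 to 1); they miss things now and then, are a little off and sometimes report something else, mostly with a low value. They report only what shows in the picture. A call takes as long as a camera call.
- imaging.masks_of(camera, target): "pixels" (480x640 bool, what is visible of it).
- imaging.spot_point(camera, target): "xyz" ([x, y, z] in mm, in world coordinates, good to about 4 mm: a listed point, or the origin of a listed thing).
The state is a dict: "time_s": time; "qpos": joint angles; "joint_velocities": joint speeds; "effort": joint torques, N m; "eef_pos": TCP position; "tcp_rot": TCP orientation; "wrist_force": force on the tool from outside, world axes, zero at the start; "moment": the same for the moment, N m; "finger_gap": finger opening in mm; "grip_force": force on a finger pad.
Only numpy, scipy, OpenCV 4.12 (cv2) and the standard library are available. Lean on these libraries where they do the work, as an engineer would, in place of code of your own. Each camera call takes 0.05 s, during which the arm holds its last target. There are 200 camera calls.

## Working session

There is one attempt and no reset: what is moved stays moved. The work goes in short steps, Python scripts to look and compute and a shell command to move; the robot and the scene stay as the last step left them, time stands still between calls to the robot, and variables do not carry over. Pictures are saved under pics/ and viewed, at most 10 in all, crops included, and the job is handed in when it is done.

```bash
mkdir -p pics; python3 - <<'E'
from rig import r, imaging
import cv2,numpy as np
s=r.state();print(s['time_s'],s['eef_pos'],s['tcp_rot'],s['finger_gap'],r.pinch_z)
ims=[]
for c in ("side","top"):
    d=imaging.capture(c);ims.append(d['frame'])
    for t in ("stand","push_face","mid_pin","hub","grease_tub","cone_wrench"):
        print(c,t,[(np.round(o['xyz'],0).tolist(),round(o['p'],2)) for o in imaging.spot_point(c,t)[:2]])
    cv2.imwrite(f'pics/{c}0.png',d['frame'][:,:,::-1])
E
```

```text
0.0 [231.93528966 525.55201006 230.38212676] [-3.31168406e-04  2.06422847e-01  9.78462489e-01 -8.10294819e-04] 85.09868044802174 18.700000000000003
side stand [([577.0, -100.0, 0.0], 0.73)]
side push_face [([616.0, -7.0, 76.0], 0.85)]Traceback (most recent call last):
  File "<stdin>", line 8, in <module>
ValueError: it knows: cone_wrench, grease_tub, hub, push_face, stand
```

```bash
python3 - <<'E'
from rig import r, imaging
import cv2,numpy as np
for c in ("side","top"):
    d=imaging.capture(c)
    cv2.imwrite(f'pics/{c}0.png',d['frame'][:,:,::-1])
    for t in ("stand","push_face","hub","grease_tub","cone_wrench"):
        print(c,t,[(np.round(o['xyz'],0).tolist(),round(o['p'],2)) for o in imaging.spot_point(c,t)[:2]])
E
```

```text
side stand [([577.0, -99.0, -3.0], 0.92)]
side push_face [([617.0, -7.0, 75.0], 0.61)]
side hub [([700.0, -197.0, 1.0], 0.87)]
side grease_tub [([488.0, -275.0, -2.0], 0.96)]
side cone_wrench [([433.0, -78.0, -1.0], 0.57)]
top stand [([571.0, -100.0, -5.0], 0.87), ([487.0, -270.0, 1.0], 0.72)]
top push_face [([614.0, -2.0, 70.0], 0.71)]
top hub []
top grease_tub [([486.0, -271.0, 2.0], 0.81)]
top cone_wrench [([436.0, -80.0, -1.0], 0.6)]
```

View pics/top0.png

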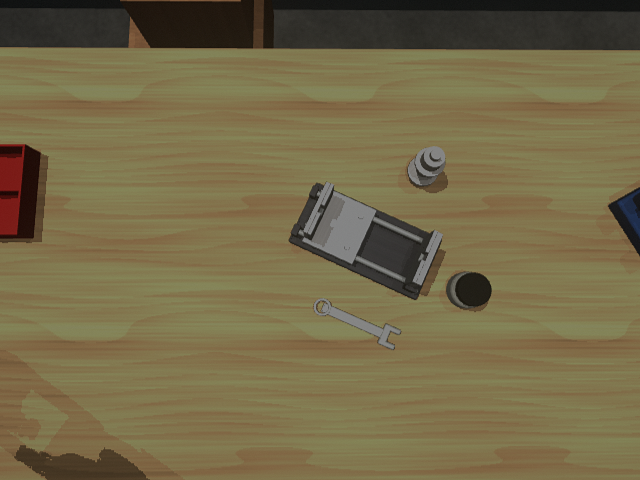

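View pics/side0.png

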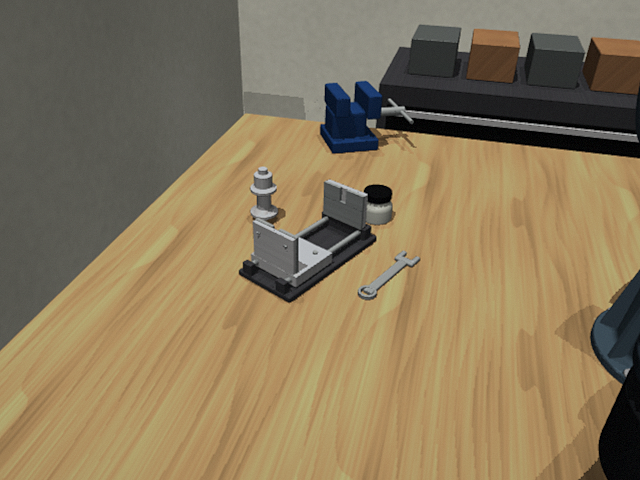

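The top view shows the stand with the carriage at the left (upright near px (318,212)) and the fixed upright near (428,258). The base corners are about (315,186), (291,241), (418,298) and (441,235), and the hub, tub and wrench are all clear of the push side. Next I'll get the yaw from the base corners.

```bash
cat > h.py <<'E'
from rig import r, imaging
import cv2,numpy as np
from scipy.spatial.transform import Rotation as R
def ray(d,uv,z):
    Rm=cv2.Rodrigues(np.array(d['rvec'],float))[0];t=np.ravel(d['tvec']);K=d['intrinsics']
    c=-Rm.T@t;v=Rm.T@np.linalg.inv(K)@np.array([*uv,1.]);return c+v*(z-c[2])/v[2]
def proj(d,P):
    return cv2.projectPoints(np.array(P,float).reshape(-1,3),np.array(d['rvec'],float),np.array(d['tvec'],float),np.array(d['intrinsics'],float),None)[0].reshape(-1,2)
def stand(x,y,yaw,P):
    return R.from_euler('z',yaw).apply(np.array(P,float).reshape(-1,3))+[x,y,0]
E
python3 - <<'E'
from h import *
from scipy.optimize import least_squares
dt=imaging.capture("top");ds=imaging.capture("side")
m=imaging.masks_of("top","stand")[0]['pixels']
# fit: rendered convex parts vs mask, via soft IoU on silhouettes
def box(a,b,c):return [(x,y,z) for x in a for y in b for z in c]
parts=[box((-125,125),(-60,60),(0,12)),box((-100,-86),(-45,45),(36,105)),box((89,103),(-45,45),(12,105))]
def sil(d,p):
    im=np.zeros((480*4,640*4),np.uint8)
    for b in parts:
        q=proj(d,stand(*p,b));cv2.fillConvexPoly(im,cv2.convexHull(np.round(q*4+1.5).astype(np.int32)),1)
    return cv2.resize(im.astype(np.float32),(640,480),interpolation=cv2.INTER_AREA)
M=[(dt,m),(ds,imaging.masks_of("side","stand")[0]['pixels'])]
from scipy.optimize import minimize
f=lambda q,M:sum(np.abs(sil(d,(q[0],q[1],q[2]/100))-k).sum()/k.sum() for d,k in M)
for mm in (M,M[:1],M[1:]):
    o=minimize(f,[574,-100,-196],args=(mm,),method='Nelder-Mead',options=dict(initial_simplex=[[574,-100,-196],[584,-100,-196],[574,-90,-196],[574,-100,-186]]))
    print(o.x,o.fun)
    p=(*o.x[:2],o.x[2]/100)
    if mm is M: best=p
x,y,w=best
print("push face",stand(x,y,w,(-100,0,75)),"corners",[ray(dt,c,12).round() for c in((315,186),(291,241),(418,298),(441,235))])
print([ray(dt,c,12).round() for c in((315,186),)], stand(x,y,w,[(-125,-60,12),(-125,60,12),(125,60,12),(125,-60,12)]).round())
np.save('p.npy',best)
s=r.state();T=R.from_quat(np.roll(s['tcp_rot'],-1));print(T.as_matrix().round(3))
E
```

```text
[ 575.09188573  -98.58847267 -200.51898266] 0.07581209645117867
[ 575.41885946  -96.75685231 -200.41347321] 0.027675697424892703
[ 575.52972076 -100.26963067 -200.80875973] 0.03378617838157118
push face [[617.17791644  -7.87592657  75.        ]] corners [array([673.,  -8.,  12.]), array([572.,  35.,  12.]), array([ 471., -189.,   12.]), array([ 583., -234.,   12.])]
[array([673.,  -8.,  12.])] [[ 573.   40.   12.]
 [ 682.  -10.   12.]
 [ 577. -237.   12.]
 [ 468. -187.   12.]]
[[-0.915  0.404 -0.   ]
 [ 0.404  0.915 -0.   ]
 [ 0.    -0.    -1.   ]]
```

The silhouette fit puts the stand at (575, -98.6) mm with yaw -2.005, so the push face is at about (617, -8, 75). I'll shut the fingers, turn the tool so its +x runs along the push direction, and move above a point 45 mm behind the face.

```bash
python3 -m handwheel '[[-0.05,-0.025,0,0,0,-0.14],[-0.1,-0.05,0,0,0,-0.28],[-0.15,-0.075,0,0,0,-0.42],[-0.2,-0.1,0,0,0,-0.56],[-0.25,-0.125,0,0,0,-0.7],[-0.3,-0.15,0,0,0,-0.84],[-0.35,-0.175,0,0,0,-0.98],[-0.4,-0.2,0,0,0,-1.12],[-0.45,-0.225,0,0,0,-1.26],[-0.5,-0.25,0,0,0,-1.4],[-0.55,-0.28,0,0,0,-1.552],[-0.569,-0.288,0,0,0,-1.552]]' 0
python3 - <<'E'
from h import *
s=r.state();p=np.load('p.npy');print(s['time_s'],s['eef_pos'],s['finger_gap'],s['wrist_force'])
T=R.from_quat(np.roll(s['tcp_rot'],-1));print(T.as_matrix().round(3))
print("stand coords",R.from_euler('z',-p[2]).apply(s['eef_pos']-np.array([p[0],p[1],0])))
E
```

```text
time_s: 2.45
eef_pos: [637.8, 29.6, 231.0]
tcp_rot: [-0.0, -0.537, 0.844, -0.0]
wrist_force: [-0.1, -0.1, -0.4]
finger_gap: 0.2
grip_force: 0.0
2.45 [637.79304196  29.55270973 230.98143829] 0.1631353772954705 [-0.07479387 -0.12179522 -0.37937276]
[[-0.423 -0.906  0.   ]
 [-0.906  0.423 -0.001]
 [ 0.    -0.    -1.   ]]
stand coords [-142.62855701    2.94827787  230.98143829]
```

```bash
python3 -m handwheel '[[0,0.003,0.04,0,0,0],[0,0.003,0.08,0,0,0],[0,0.003,0.12,0,0,0],[0,0.003,0.15,0,0,0],[0,0.003,0.16,0,0,0],[0,0.003,0.16,0,0,0]]'
python3 - <<'E'
from h import *
ims=[]
p=np.load('p.npy');s=r.state()
print(s['eef_pos'],"stand coords",R.from_euler('z',-p[2]).apply(s['eef_pos']-np.array([p[0],p[1],0])))
d=imaging.capture("side");a=d['frame'][150:330,180:420]
d2=imaging.capture("wrist");print([ (o['xyz'],o['p']) for o in imaging.spot_point("wrist","push_face")])
a=cv2.resize(a,(480,360),interpolation=cv2.INTER_CUBIC);b=cv2.resize(d2['frame'],(320,240))
c=np.zeros((360,800,3),np.uint8);c[:,:480]=a;c[:240,480:]=b;cv2.imwrite('pics/pre.png',c[:,:,::-1])
E
```

```text
time_s: 3.2
eef_pos: [633.5, 34.5, 71.2]
tcp_rot: [-0.0, -0.538, 0.843, 0.0]
wrist_force: [0.5, 0.6, 1.5]
finger_gap: 0.0
grip_force: 0.0
[633.52989754  34.48461476  71.22874034] stand coords [-145.30822537   -2.99457204   71.22874034]
[([617.2, -3.5, 76.4], 0.59)]
```

View pics/pre.png

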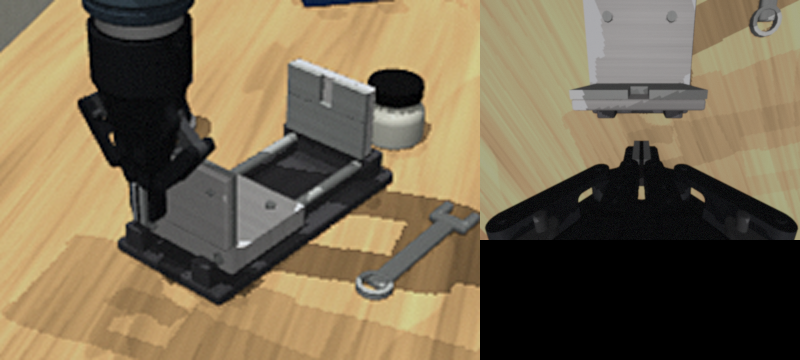

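The tool is centred behind the upright, with the fingertips at about (155,205) in the left crop, and the wrist view agrees. Approaching until contact.

```bash
python3 -m handwheel '[[0.01,0,0,0,0,0],[0.02,0,0,0,0,0],[0.027,0,0,0,0,0],[0.03,0,0,0,0,0],[0.03,0,0,0,0,0]]'; python3 -m handwheel '[[0.004,0,0,0,0,0],[0.008,0,0,0,0,0],[0.012,0,0,0,0,0],[0.015,0,0,0,0,0],[0.015,0,0,0,0,0],[0.015,0,0,0,0,0]]'
python3 - <<'E'
from h import *
p=np.load('p.npy');s=r.state()
print("stand coords",R.from_euler('z',-p[2]).apply(s['eef_pos']-np.array([p[0],p[1],0])),R.from_euler('z',-p[2]).apply(s['wrist_force']))
d=imaging.capture("wrist");print([ (o['xyz'],o['p']) for o in imaging.spot_point("wrist","push_face")])
b=d['frame'];cv2.imwrite('pics/c1.png',b[:,:,::-1])
E
```

```text
time_s: 3.98
eef_pos: [621.0, 6.5, 71.3]
tcp_rot: [0.0, -0.538, 0.843, 0.0]
wrist_force: [1.1, 0.1, -1.0]
finger_gap: 0.0
grip_force: 0.0
time_s: 4.72
eef_pos: [615.4, -5.4, 71.3]
tcp_rot: [0.001, -0.538, 0.843, 0.0]
wrist_force: [3.4, 5.4, -1.2]
finger_gap: 0.3
grip_force: 3.2
stand coords [-101.51407179   -2.64039879   71.3169704 ] [-6.35220211  0.82723414 -1.22454236]
[([610.6, -11.9, 75.4], 0.64)]
```

View pics/c1.png

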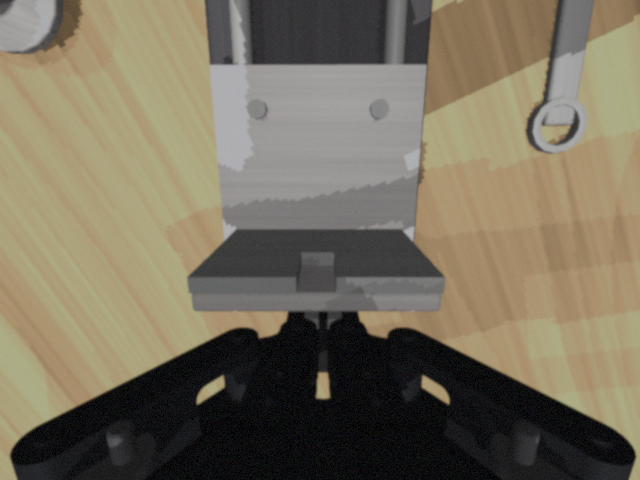

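The fingertips are on the upright's outer face at px (320,310). Force is 6.4 N, and travel is about 10 mm by both vision and kinematics. Pushing about 43 mm more brings it to roughly 53 mm, inside the 40–75 mm window.

```bash
python3 -m handwheel '[[0.006,0,0,0,0,0],[0.012,0,0,0,0,0],[0.018,0,0,0,0,0],[0.024,0,0,0,0,0],[0.03,0,0,0,0,0],[0.036,0,0,0,0,0],[0.04,0,0,0,0,0],[0.043,0,0,0,0,0],[0.043,0,0,0,0,0],[0.043,0,0,0,0,0]]'
python3 - <<'E'
from h import *
p=np.load('p.npy');s=r.state()
q=R.from_euler('z',-p[2])
print("stand coords",q.apply(s['eef_pos']-np.array([p[0],p[1],0])),q.apply(s['wrist_force']))
d=imaging.capture("wrist");print([ (o['xyz'],q.apply(np.array(o['xyz'])-[p[0],p[1],0]),o['p']) for o in imaging.spot_point("wrist","push_face")])
E
```

```text
time_s: 6.08
eef_pos: [597.5, -44.3, 71.4]
tcp_rot: [0.001, -0.538, 0.843, 0.0]
wrist_force: [4.1, 5.4, -0.3]
finger_gap: 0.1
grip_force: 3.6
stand coords [-58.7082955   -2.57115828  71.35343615] [-6.60182022  1.41293659 -0.28504877]
[([593.8, -52.5, 75.5], array([-49.68152973,  -2.42620198,  75.5       ]), 0.87)]
```

Travel is about 51 mm. Backing off to let the carriage settle on the pin.

```bash
python3 -m handwheel '[[-0.003,0,0,0,0,0],[-0.006,0,0,0,0,0],[-0.009,0,0,0,0,0],[-0.013,0,0,0,0,0],[-0.02,0,0,0,0,0],[-0.03,0,0,0,0,0],[-0.045,0,0,0,0,0],[-0.065,0,0,0,0,0],[-0.08,0,0,0,0,0],[-0.08,0,0,0,0,0],[-0.08,0,0,0,0,0]]'
python3 - <<'E'
from h import *
p=np.load('p.npy');s=r.state()
q=R.from_euler('z',-p[2])
print("stand coords",q.apply(s['eef_pos']-np.array([p[0],p[1],0])),q.apply(s['wrist_force']))
d=imaging.capture("wrist");print([ (o['xyz'],q.apply(np.array(o['xyz'])-[p[0],p[1],0]),o['p']) for o in imaging.spot_point("wrist","push_face")])
cv2.imwrite('pics/c2.png',d['frame'][:,:,::-1])
E
```

```text
time_s: 7.55
eef_pos: [630.2, 26.8, 71.1]
tcp_rot: [-0.0, -0.538, 0.843, 0.0]
wrist_force: [0.1, 0.8, 0.0]
finger_gap: -0.1
grip_force: 0.0
stand coords [-136.895504     -2.79948679   71.10743152] [-0.73185829 -0.26720558  0.0057367 ]
[([598.7, -41.7, 78.8], array([-61.54070021,  -2.52657854,  78.8       ]), 0.75)]
```

View pics/c2.png

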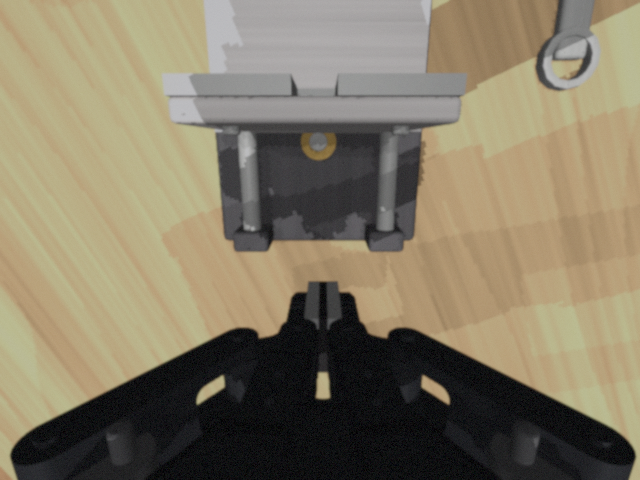

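The first pin is up behind the carriage, in its brass ring at px (318,142). The carriage rests against it (push face x ≈ -61 mm, so travel is about 39–40 mm), and the fingers are clear and touching nothing. Handing in.

```bash
python3 -c "
from rig import close_job
print(close_job())"
```

```text
the job is handed in; nothing more can be done
None
```

The stand is set to its middle width and the job is handed in: in the last picture the carriage rests against the raised first pin (travel about 39–40 mm by camera), the fingers are clear, and the second pin should still be down, since the push stopped near 51 mm.

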